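# Secure a sample cup in the transport case with turnbuttons

### The arm

A 6-joint arm with a two-finger parallel gripper is mounted at the origin on a cart in front of the work surface, level with it; the furniture and walls round the work are solid. World frame = base frame: x ahead of the robot, y to its left, z up, the work surface at z = 0. Lengths are in m, angles in degrees, forces in N, time in s.
With the tool pointing down it reaches from about 0.225 to 0.725 m from the base axis. Payload 3.1 kg.
Tool frame: the origin (TCP) lies on the centre line of the jaws, within the pads' length; the fingertips stand 19 mm ahead of it and the grasp point (between the pads) is the TCP (robot.tips_ahead is the z of the fingertips in the tool frame, in m); z points along the fingers, y is the line along which they close (so a half turn about z gives the same grasp; the last joint's range is limited). The gripper opens to 85 mm and grips with 20 to 120 N. Pads are 22 mm wide; open, the fingers measure 114 mm over their backs; the gripper's body (76 mm by 85 mm) begins 54 mm behind the grasp point. The pads swing forward as they close: fully open they stand 13 mm farther back than shut.
Start: joints at [65.902, 2.75, 5.684, 92.934, 0, 82.678], TCP at [0.152, 0.503, 0.225] pointing down, gripper open.
Joint ranges: [-166.93, 166.93], [-56.73, 111.36], [-69.38, 81.34], [-121.58, 131.49], [-85.45, 84.26], [-180, 180]. Speed limits (degrees/s): [159.86, 159.86, 180, 180, 180, 180].

### API

Orientations are given as a 3x3 rotation matrix whose columns are the frame's x, y, z axes.
In Python, from workcell import robot gives the robot as it stands.
- The arm moves only by the tool step_arm, never from a script. Its argument "deltas" is text: rows parted by semicolons, each of 7 numbers parted by spaces: the turn, a rotation vector about the world's x, y, z in rad, then the shift along the world's x, y, z in cm, then the closure in counts, from 0 (fully open) to 255 (shut). In form: rx ry rz x y z gripper; .... A call has 1 to 10 rows; each row shifts and turns the commanded pose from where the row before left it; what a row does not reach is not made up. A row lasts 1/8 s, in which the tool goes at most 62.5 mm and 10.7 degrees, less where a joint would pass 70% of its speed; a pose out of reach is approached as far as the arm can. A call with a gripper value outside its range is refused whole. The fingers move at their own pace and stop on an object; "force" is the grip in N (left out, the last holds). Time passes only in rows, so rows that do not move let the fingers close. It gives the time, the measured TCP pose, the force, the opening and the grip force at its end, in the units of the state.
- robot.state(): the state, without advancing time (a new reading comes with each control period).
- robot.read_camera(name): name is "side" or "top" or "wrist"; returns the picture (384x512x3 uint8, red, green, blue); there is no depth.
- robot.camera_params(name): a dict with "mtx" (3x3 intrinsics, pixels), "D" ([k1, k2, p1, p2, k3] as OpenCV has them; the pictures are not rectified), "origin" and "rotation" of the camera in the world. Camera axes: x right, y down, z forward; pixel columns grow to the right and rows downward; lengths in m; the calibration is good to about 2 mm. A picture is of the moment at which its call begins: read the wrist's pose just before it. camera_params takes no time and is no camera call; for the wrist camera it gives the pose at the moment of the call.
- robot.job_done(): hands the job in; it is judged then, once.
The state is a dict: "time": time; "joints": joint angles; "joint_velocities": joint speeds; "joint_efforts": joint torques, N m; "ee_pos": TCP position; "tcp_rot": TCP orientation; "wrist_force": force on the tool from outside, world axes, zero at the start; "wrist_torque": the same for the moment, N m; "opening": finger opening in m; "finger_force": force on a finger pad.
Only numpy, scipy, OpenCV 4.12 (cv2) and the standard library are available. Lean on these libraries where they do the work, as an engineer would, in place of code of your own. Each camera call takes 0.05 s, during which the arm holds its last target. There are 200 camera calls.

### The job

Take the sample cup with the white lid and stand it upright in the open blue transport case, leaving the two orange-lidded cups and everything else on the bench where they are. Then fold the hinged case lid fully shut, and only after that turn both orange turnbuttons in until each points straight across the top of the lid, so the case is secured.

Things in the scene. Friction and masses are not known exactly. Their poses are not given: they have to be found in the camera images.
- cup_white_centre (a point): centre of the loose white screw-lid sample cup, half-way up: 41 mm high, lid 42 mm across (from 29 mm up to the top), body 36 mm across below, 16 to 36 g. z axis up along the cup. It stands upright on the worktop among two orange-lidded cups of the same size; which stands where changes.
- cup_a_centre (a point): centre (half-way up) of an orange-lidded sample cup, 42 mm across, 41 mm high; must stay where it is.
- cup_b_centre (a point): centre (half-way up) of the other orange-lidded sample cup, 42 mm across, 41 mm high; must stay where it is.
- case_floor (a point): centre of the inner floor of the blue case, 5 mm above the worktop. Case fixed to the bench, 120 mm (its x) by 150 mm (its y) outside, walls 5 mm, rim 56 mm above the worktop. Axes: z up, x away from the robot to the hinge side, y left; yaw within 0.2 rad. An ear (30 by 34 mm, 64 mm high) outside each side wall carries a turnbutton.
- lid (a joint): angle of the case lid: a 6 mm plate, 120 mm (hinge to free edge) by 150 mm, white frame, clear window. 0 = shut, flat just over the rim (top 62 mm above the worktop); 1.57 = straight up; larger leans back, away from the robot. Starts 1.6 to 1.95. Stays where it is left; takes 1 to 2 N of push at the free edge.
- lid_hinge (a point): middle of the lid's hinge line, along the case's y, above the far wall (60 mm from the case's middle, 59 mm above the worktop), in the middle of the plate's thickness.
- lid_edge (a point): middle of the lid's free edge, 120 mm from the hinge line, in the middle of the plate's thickness.
- turn_left (a joint): angle of the left turnbutton: a level orange lever 14 mm wide, 8 mm thick, reaching 48 mm from its upright pivot, with a thumb knob on it. 0 = turned in, pointing right, straight across the lid (a stop there); 1.57 = along the case's -x (to the robot), clear of the lid; to 2.6 = swung outward. Starts 1.6 to 2.5, stays where left, turns with under 2 N at the knob.
- left_pivot (a point): pivot of the left turnbutton, at the lever's underside, 66 mm above the worktop and 3 to 4 mm above the closed lid's top. It is on an ear outside the case's left wall, 25 mm nearer the robot than the case's middle and 92 mm to the left of it.
- left_knob (a point): on the upright axis of the left turnbutton's round orange thumb knob (14 mm across), 41 mm out from the pivot and 86 mm above the worktop. The knob rises from the lever's top (74 mm) to 98 mm above the worktop.
- turn_right (a joint): angle of the right turnbutton: a level orange lever 14 mm wide, 8 mm thick, reaching 48 mm from its upright pivot, with a thumb knob on it. 0 = turned in, pointing left, straight across the lid (a stop there); 1.57 = along the case's -x (to the robot), clear of the lid; to 2.6 = swung outward. Starts 1.6 to 2.5, stays where left, turns with under 2 N at the knob.
- right_pivot (a point): pivot of the right turnbutton, at the lever's underside, 66 mm above the worktop and 3 to 4 mm above the closed lid's top. It is on an ear outside the case's right wall, 25 mm nearer the robot than the case's middle and 92 mm to the right of it.
- right_knob (a point): on the upright axis of the right turnbutton's round orange thumb knob (14 mm across), 41 mm out from the pivot and 86 mm above the worktop. The knob rises from the lever's top (74 mm) to 98 mm above the worktop.
- timer: white bench timer, 62 x 68 x 24 mm, a bystander; origin under its centre.
- label_roll: white label roll, 48 mm across, 52 mm high, a bystander; origin under its centre.
- slide_box: blue box of slides, 30 x 82 x 28 mm, a bystander; origin under its centre.
- pen_blue: blue pen, 141 mm long, a bystander; origin under its centre.
Mind the look-alikes: they are no part of the job. Leave any black, green or purple look-alike of the part that bears cup_white_centre alone.

How it is judged:
By the outcome, as a careful person would: the job done as asked, in the order asked, and still so for the second after the job is handed in, with the robot touching nothing.
It also fails if it takes over 72 s, if anything falls off the work surface, if the arm or the gripper's body presses on something with over 40 N, if the wrist force passes 120 N, or if a joint passes its speed limit or range.

## Working session

There is one attempt and no reset: what is moved stays moved. The work goes in short steps, Python scripts to look and compute and a tool call to move; the robot and the scene stay as the last step left them, time stands still between calls to the robot, and variables do not carry over. Pictures are saved under pics/ and viewed, at most 10 in all, crops included, and the job is handed in when it is done.

Besides the shell and the picture viewer there is one more tool, called after ">>>" as name(argument=value, ...) on one line, values as JSON. step_arm: Moves the arm, as the interface text tells. Its arguments: {"type":"object","properties":{"deltas":{"type":"string"},"force":{"type":"number"}},"required":["deltas"]}

```bash
mkdir -p pics
cat > h.py <<'E'
import numpy as np, cv2
from workcell import robot
def ray(n,u,v,P=None):
    P=P or robot.camera_params(n)
    p=cv2.undistortPoints(np.array([[[u,v]]],float),np.array(P["mtx"]),np.array(P["D"]))[0,0]
    return np.array(P["origin"]),np.array(P["rotation"])@np.array([p[0],p[1],1])
def onz(n,u,v,z,P=None):
    o,d=ray(n,u,v,P); return o+d*(z-o[2])/d[2]
def proj(n,X,P=None):
    P=P or robot.camera_params(n); R=np.array(P["rotation"]).T
    r,_=cv2.Rodrigues(R); return cv2.projectPoints(np.array(X,float).reshape(-1,3),r,-R@np.array(P["origin"]),np.array(P["mtx"]),np.array(P["D"]))[0][:,0]
def save(n,f):
    im=np.array(robot.read_camera(n)); cv2.imwrite(f"pics/{f}.png",im[:,:,::-1]); return im
E
python3 - <<'E'
from h import *
a=save("top","t0");b=save("side","s0")
for n in("top","side"):
    P=robot.camera_params(n);print(n,np.round(P["origin"],3),np.round(P["rotation"],2).tolist(),P["mtx"][0][0])
s=robot.state();print(s["time"],s["ee_pos"],np.round(s["tcp_rot"],3).tolist(),s["opening"])
E
```

```text
top [ 0.483 -0.153  1.374] [[0.03, -1.0, 0.06], [-1.0, -0.03, -0.02], [0.02, -0.06, -1.0]] 404.27821104361874
side [-0.092 -1.109  0.563] [[0.81, -0.23, 0.55], [-0.59, -0.3, 0.75], [-0.01, -0.92, -0.38]] 399.16820025571013
0.1 [0.15129961 0.50213251 0.22392144] [[-0.957, 0.289, -0.001], [0.289, 0.957, -0.002], [0.0, -0.002, -1.0]] 0.08566279967481613
```

View pics/t0.png

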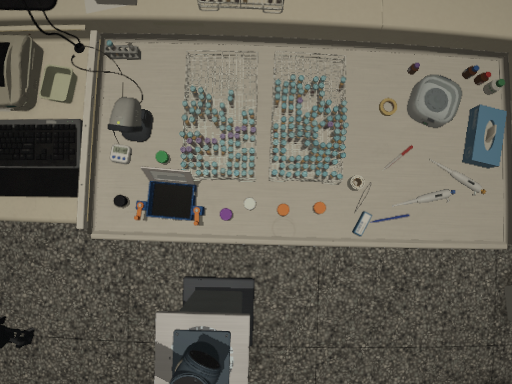

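View pics/s0.png

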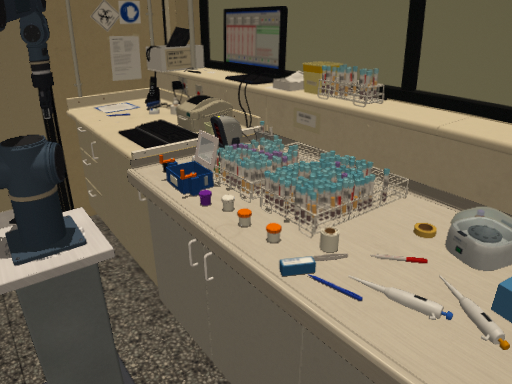

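The top view shows the case at (170,200), its lid leaning at (170,175), the orange buttons at (138,210) and (198,214), the white cup at (250,204) and a purple look-alike at (226,214). I'll measure these roughly and see what the wrist camera sees.

Run:
```python
from h import *
a=cv2.imread("pics/t0.png")
c=cv2.resize(a[155:235,110:270],None,fx=5,fy=5,interpolation=cv2.INTER_CUBIC);cv2.imwrite("pics/c0.png",c)
hsv=cv2.cvtColor(a,cv2.COLOR_BGR2HSV)
def blobs(m,z,nm):
    n,l,s,ce=cv2.connectedComponentsWithStats(m)
    for i in range(1,n):
        if s[i,4]>15: print(nm,ce[i].round(1),s[i,4],onz("top",*ce[i],z).round(3))
roi=np.zeros(a.shape[:2],np.uint8);roi[155:235,110:340]=1
blobs(cv2.inRange(hsv,(5,150,120),(18,255,255))*roi,.041,"or")
blobs(cv2.inRange(hsv,(100,150,30),(130,255,255))*roi,.056,"blue")
blobs(cv2.inRange(hsv,(130,80,40),(165,255,255))*roi,.041,"purple")
w=cv2.inRange(hsv,(0,0,190),(180,40,255))*roi
blobs(w,.041,"white")
```

```text
or [138.5 210.7] 58 [0.49  0.219 0.041]
or [319.1 207.3] 102 [ 0.52  -0.378  0.041]
or [282.8 209.3] 103 [ 0.51  -0.257  0.041]
or [196.4 217. ] 59 [0.476 0.026 0.041]
blue [148.6 202. ] 138 [0.52  0.183 0.056]
blue [191.5 211.1] 36 [0.495 0.041 0.056]
blue [201.2 210.3] 17 [0.498 0.01  0.056]
purple [225.6 213.8] 110 [ 0.489 -0.069  0.041]
```

View pics/c0.png

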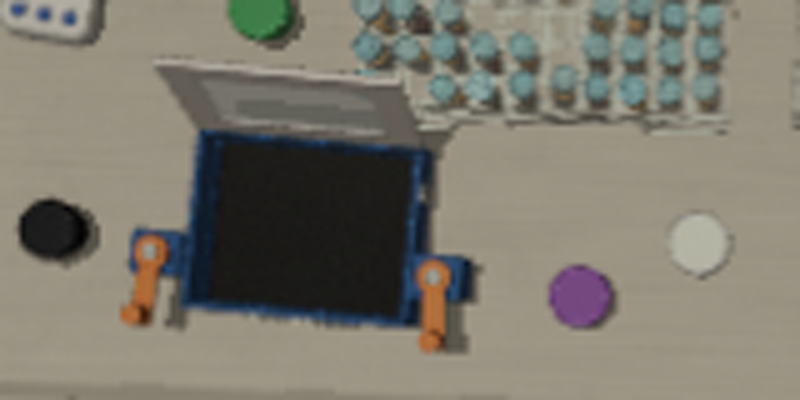

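Run:
```python
from h import *
f=lambda u,v,z:onz("top",u/5+110-.4,v/5+155-.4,z)
pl=f(150,250,.076);pr=f(433,277,.076);print("piv",pl.round(3),pr.round(3),np.linalg.norm(pl-pr))
d=pl-pr;th=np.arctan2(-d[0],d[1]);print("yaw",th)
ex=np.array([np.cos(th),np.sin(th)]);ey=np.array([-ex[1],ex[0]])
print("case c",(pl+pr)[:2]/2+.025*ex)
C=[f(*q,.056) for q in((203,130),(432,150),(412,325),(183,305))];print(np.round(C,3),np.mean(C,0))
for n,q in(("kl",(133,315)),("kr",(430,342))):print(n,f(*q,.098).round(3))
print("white",f(698,243,.041),"purple",f(580,296,.041),"black",f(53,230,.041),"green",f(262,8,.04))
print("lid edge",[f(*q,.17).round(3) for q in((157,63),(402,82))])
P=robot.camera_params("wrist");s=robot.state();R=np.array(s["tcp_rot"])
print("wristcam in tool",R.T@(np.array(P["origin"])-s["ee_pos"]),(R.T@P["rotation"]).round(2).tolist(),P["mtx"][0][0])
```

```text
piv [0.51  0.207 0.076] [0.498 0.023 0.076] 0.18388421463447777
yaw -0.06250246751347596
case c [0.52900661 0.11349865]
[[0.59  0.181 0.056]
 [0.581 0.03  0.056]
 [0.467 0.039 0.056]
 [0.475 0.189 0.056]] [0.52831775 0.10960585 0.056     ]
kl [0.468 0.21  0.098]
kr [0.457 0.021 0.098]
white [ 0.52648193 -0.14565464  0.041     ] purple [ 0.48923707 -0.0691371   0.041     ] black [0.52164543 0.28233586 0.041     ] green [0.67384436 0.14952241 0.04      ]
lid edge [array([0.62 , 0.182, 0.17 ]), array([0.613, 0.034, 0.17 ])]
wristcam in tool [ 0.0782313  -0.0004986  -0.14801328] [[0.0, -0.95, -0.31], [1.0, 0.0, 0.0], [-0.0, -0.31, 0.95]] 346.17487981541467
```

>>> step_arm(deltas="0 0 0 2.6 -4.6 0 70;0 0 0 2.6 -4.6 0 70;0 0 0 2.6 -4.6 0 70;0 0 0 2.6 -4.6 0 70;0 0 0 2.6 -4.6 0 70;0 0 0 2.6 -4.6 0 70;0 0 0 2.6 -4.6 0 70;0 0 0 2.6 -4.6 0 70;0 0 0 2.6 -4.6 0 70;0 0 0 2.6 -4.6 0 70", force=30)

```text
time: 1.35
ee_pos: [0.4119, 0.041, 0.2246]
tcp_rot: [[-0.957, 0.289, -0.0], [0.289, 0.957, 0.0], [0.0, 0.0, -1.0]]
wrist_force: [0.6, 0.4, 0.2]
opening: 0.0619
finger_force: 0.0
```

>>> step_arm(deltas="0 0 0 2.8 -4.7 0 70;0 0 0 2.8 -4.7 -2 70;0 0 0 2.9 -4.7 -3 70;0 0 0 2.9 -4.7 -3 70;0 0 0 0 0 0 70;0 0 0 0 0 0 70")

```text
time: 2.1
ee_pos: [0.5245, -0.1444, 0.1447]
tcp_rot: [[-0.957, 0.289, -0.002], [0.289, 0.957, 0.001], [0.002, 0.001, -1.0]]
wrist_force: [1.2, 0.2, 0.9]
opening: 0.062
finger_force: 0.0
```

Run:
```python
from h import *
s=robot.state();P=robot.camera_params("wrist")
a=save("wrist","w0");print(s["ee_pos"],np.round(s["tcp_rot"],3).tolist(),s["opening"])
print(proj("wrist",[[.5265,-.1457,.041],[.489,-.069,.041]],P))
```

```text
[ 0.52451606 -0.14442682  0.14474719] [[-0.957, 0.289, -0.002], [0.289, 0.957, 0.001], [0.002, 0.001, -1.0]] 0.06196827539860203
[[254.91592139 196.36709709]
 [341.77022269 119.57871709]]
```

View pics/w0.png

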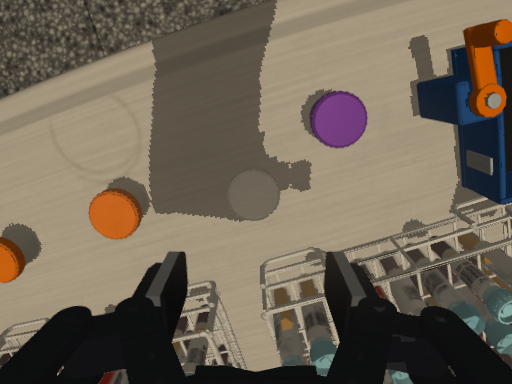

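The wrist view shows the white cup, grey in the shadow, at (254,194) where I predicted (255,196). The purple cup is at (340,119). I'll check clearance to the rack corner at (265,262) before going down.

Run:
```python
from h import *
P=robot.camera_params("wrist")
for q in((265,262),(213,285),(320,250)):
  print([onz("wrist",*q,z,P).round(3).tolist() for z in(0,.05,.09)])
print(onz("wrist",254,194.5,.041,P))
```

```text
[[0.606, -0.159, 0.0], [0.579, -0.153, 0.05], [0.558, -0.148, 0.09]]
[[0.616, -0.215, 0.0], [0.587, -0.199, 0.05], [0.565, -0.187, 0.09]]
[[0.609, -0.106, 0.0], [0.582, -0.109, 0.05], [0.56, -0.111, 0.09]]
[ 0.52592927 -0.1458482   0.041     ]
```

>>> step_arm(deltas="0 0 0 0.2 -0.1 -4 70;0 0 0 0 0 -4 70;0 0 0 0 0 -2.2 70;0 0 0 0 0 -0.9 70;0 0 0 0 0 0 160;0 0 0 0 0 0 160;0 0 0 0 0 0 160;0 0 0 0 0 0 160", force=30)

```text
time: 3.15
ee_pos: [0.5278, -0.1461, 0.0352]
tcp_rot: [[-0.957, 0.289, 0.001], [0.289, 0.957, -0.001], [-0.001, -0.0, -1.0]]
wrist_force: [-0.4, 0.2, 0.6]
opening: 0.0318
finger_force: 0.0
```

Opening is 32 mm with no finger force, which is smaller than the cup. I'll look.

Run:
```python
from h import *
s=robot.state();print(s["opening"],s["finger_force"],s["ee_pos"])
a=save("wrist","w1")
```

```text
0.03181656837778018 0.0 [ 0.52778284 -0.14612576  0.035195  ]
```

View pics/w1.png

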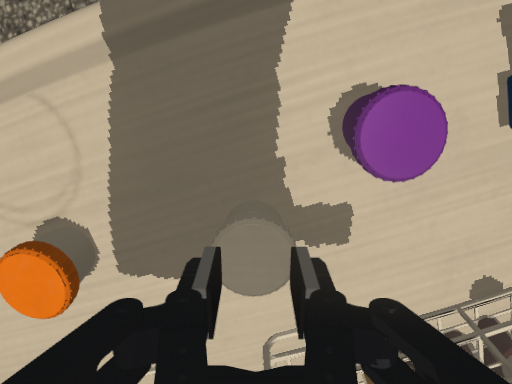

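>>> step_arm(deltas="0 0 0 0 0 0 200;0 0 0 0 0 0 200;0 0 0 0 0 0 200")

```text
time: 3.58
ee_pos: [0.5278, -0.1458, 0.035]
tcp_rot: [[-0.957, 0.289, 0.001], [0.289, 0.957, 0.0], [-0.001, 0.001, -1.0]]
wrist_force: [0.2, 1.0, 3.7]
opening: 0.0185
finger_force: 1.9
```

Run:
```python
from h import *
P=robot.camera_params("wrist")
print(proj("wrist",[[.526,-.1458,.041],[.526,-.1458,0]],P))
a=save("wrist","w2")
cv2.imwrite("pics/w2c.png",a[180:360,150:370,::-1])
```

```text
[[255.09532582 260.50281904]
 [255.08190347 225.95570039]]
```

View pics/w2c.png

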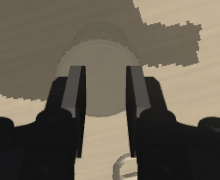

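Run:
```python
from h import *
print(robot.tips_ahead, proj("side",[robot.state()["ee_pos"]]))
a=save("side","s1")
cv2.imwrite("pics/s1c.png",cv2.resize(a[130:250,170:300,::-1],None,fx=4,fy=4,interpolation=cv2.INTER_CUBIC))
```

```text
0.019 [[227.76835725 197.27083948]]
```

View pics/s1c.png

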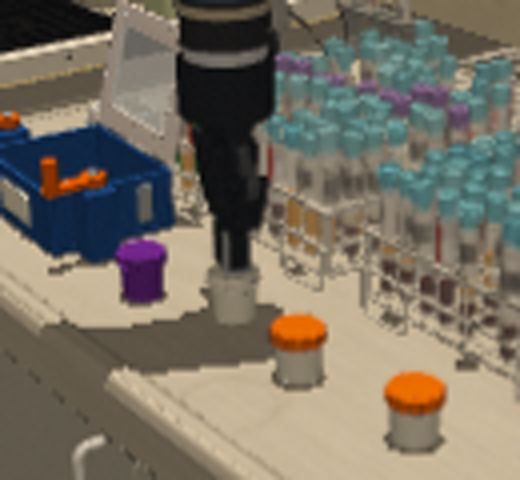

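The side view shows the fingertips resting on top of the white lid, at crop (235,268). So the tips sit higher than the 19 mm offset implies. I'll lift, reopen and go deeper with a force check.

>>> step_arm(deltas="0 0 0 0 0 1 200;0 0 0 0 0 2 70;0 0 0 -0.2 0 0 70;0 0 0 0 0 0 70;0 0 0 0 0 -2 70;0 0 0 0 0 -1.5 70;0 0 0 0 0 -0.8 70;0 0 0 0 0 0 70")

```text
time: 4.68
ee_pos: [0.5242, -0.1454, 0.0201]
tcp_rot: [[-0.957, 0.289, -0.002], [0.289, 0.957, 0.001], [0.003, 0.0, -1.0]]
wrist_force: [0.3, 0.4, 0.1]
opening: 0.0622
finger_force: 0.0
```

Run:
```python
from h import *
P=robot.camera_params("wrist");s=robot.state()
print(s["ee_pos"],s["wrist_force"],proj("wrist",[[.526,-.1458,.041]],P), s["opening"])
a=save("wrist","w3")
b=np.array(robot.read_camera("side"))
c=cv2.resize(b[160:225,190:270],(492,400),interpolation=cv2.INTER_CUBIC)
cv2.imwrite("pics/j3.png",np.hstack([cv2.resize(a[170:370,110:410],(300,200)),]) [:,:,::-1] if 0 else np.hstack([cv2.copyMakeBorder(a[170:370,110:410],0,200,0,0,cv2.BORDER_CONSTANT),c])[:,:,::-1])
```

```text
[ 0.52420515 -0.14541344  0.02005688] [0.34589195 0.41364172 0.14260856] [[256.77339907 284.81244186]] 0.06215177778629104
```

View pics/j3.png

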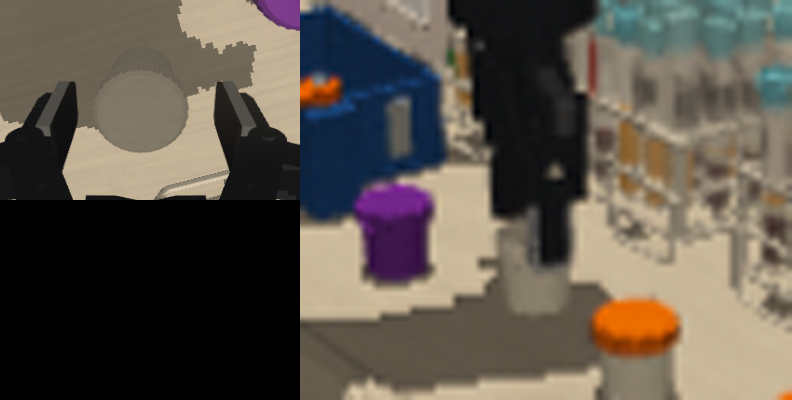

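>>> step_arm(deltas="0 0 0 0 0 -0.3 70;0 0 0 0 0 0 110;0 0 0 0 0 0 140;0 0 0 0 0 0 180;0 0 0 0 0 0 200;0 0 0 0 0 0 200", force=30)

```text
time: 5.52
ee_pos: [0.5257, -0.1462, 0.019]
tcp_rot: [[-0.957, 0.289, 0.001], [0.289, 0.957, -0.001], [-0.001, -0.0, -1.0]]
wrist_force: [-0.1, -1.1, 4.3]
opening: 0.0389
finger_force: 30.2
```

>>> step_arm(deltas="0 0 0 0 0 2 200;0 0 0 0 0 5 200;0 0 0.05 0.05 3 5 200;0 0 0.06 0.05 5 0 200;0 0 0.06 0.1 5 0 200;0 0 0.06 0.1 5 0 200;0 0 0 0 5 0 200;0 0 0 0 2.7 0 200;0 0 0 0 0 0 200")

```text
time: 6.65
ee_pos: [0.5274, 0.1131, 0.1375]
tcp_rot: [[-0.998, 0.059, -0.002], [0.059, 0.998, 0.0], [0.002, 0.0, -1.0]]
wrist_force: [-0.2, 0.1, -0.5]
opening: 0.0386
finger_force: 30.4
```

Run:
```python
from h import *
P=robot.camera_params("wrist");s=robot.state()
print(s["ee_pos"],np.array(s["tcp_rot"])[:,0].round(3),s["opening"],s["finger_force"])
a=save("wrist","w4")
b=np.array(robot.read_camera("side"))
c=cv2.resize(b[110:220,150:260],(380,380),interpolation=cv2.INTER_CUBIC)
cv2.imwrite("pics/j4.png",np.hstack([cv2.copyMakeBorder(cv2.resize(a,(410,307)),0,73,0,0,cv2.BORDER_CONSTANT),c])[:,:,::-1])
```

```text
[0.52739389 0.11310705 0.1374772 ] [-0.998  0.059  0.002] 0.0385603650103502 30.354124496316217
```

View pics/j4.png

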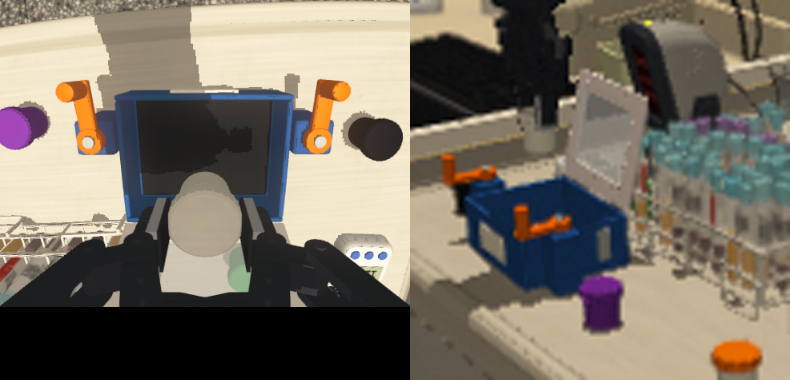

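The cup is held upright at (204,215). The case lies straight below, with its pivots at (89,142) and (320,142). I'll refine the case pose from this near view.

Run:
```python
from h import *
P=robot.camera_params("wrist");k=512/410
f=lambda u,v,z:onz("wrist",u*k,v*k,z,P)
pr=f(89,142,.077);pl=f(320,142,.077)
print("R piv/knob",pr.round(4),f(70,91,.098).round(4));print("L",pl.round(4),f(337,90,.098).round(4),np.linalg.norm(pl-pr))
d=pl-pr;th=np.arctan2(-d[0],d[1]);ex=np.array([np.cos(th),np.sin(th)])
print(th,(pl+pr)[:2]/2+.025*ex)
C=[f(*q,.056) for q in((117,95),(293,95),(284,221),(124,221))];print(np.round(C,3))
```

```text
R piv/knob [0.498  0.0209 0.077 ] [0.4569 0.0235 0.098 ]
L [0.5093 0.2031 0.077 ] [0.4674 0.2042 0.098 ] 0.1825168219881831
-0.061824473692313725 [0.52863249 0.11046412]
[[0.465 0.042 0.056]
 [0.474 0.187 0.056]
 [0.591 0.182 0.056]
 [0.582 0.03  0.056]]
```

>>> step_arm(deltas="0 0 0 0.1 -0.2 -4 200;0 0 0 0 0 -4 200;0 0 0 0 0 -2 200;0 0 0 0 0 -0.8 200;0 0 0 0 0 -0.4 200;0 0 0 0 0 0 200")

```text
time: 7.5
ee_pos: [0.53, 0.1088, 0.0272]
tcp_rot: [[-0.998, 0.063, 0.001], [0.063, 0.998, 0.0], [-0.001, 0.0, -1.0]]
wrist_force: [0.1, 0.0, 0.0]
opening: 0.0387
finger_force: 30.4
```

>>> step_arm(deltas="0 0 0 0 0 -0.2 200;0 0 0 0 0 -0.1 200;0 0 0 0 0 0 200")

```text
time: 7.88
ee_pos: [0.5297, 0.1092, 0.0239]
tcp_rot: [[-0.998, 0.063, 0.001], [0.063, 0.998, -0.0], [-0.001, 0.0, -1.0]]
wrist_force: [-0.4, 0.3, 0.7]
opening: 0.0387
finger_force: 30.5
```

>>> step_arm(deltas="0 0 0 0 0 0 120;0 0 0 0 0 0 70;0 0 0 0 0 0 70;0 0 0 0 0 4 70;0 0 0 0 0 6 70;0 0 0 0 0 6 70;0 0 0 0 0 6 70;0 0 0 0 0 2 70")

```text
time: 8.88
ee_pos: [0.531, 0.1094, 0.2688]
tcp_rot: [[-0.998, 0.063, 0.008], [0.063, 0.998, 0.001], [-0.008, 0.001, -1.0]]
wrist_force: [0.6, 1.0, -0.8]
opening: 0.0619
finger_force: 0.0
```

Run:
```python
from h import *
P=robot.camera_params("wrist");s=robot.state()
print(s["ee_pos"],proj("wrist",[[.5286,.1108,.046],[.621,.105,.175],[.467,.207,.098],[.457,.0225,.098]],P))
a=save("wrist","w5")
b=np.array(robot.read_camera("side"))
c=cv2.resize(b[130:210,150:230],(380,380),interpolation=cv2.INTER_CUBIC)
cv2.imwrite("pics/j5.png",np.hstack([cv2.copyMakeBorder(cv2.resize(a,(410,307)),0,73,0,0,cv2.BORDER_CONSTANT),c])[:,:,::-1])
```

```text
[0.53098623 0.1093527  0.26882405] [[256.68072435 156.96152233]
 [257.29299722 300.37184266]
 [359.80074189  95.31892447]
 [153.79263024  97.02303641]]
```

View pics/j5.png

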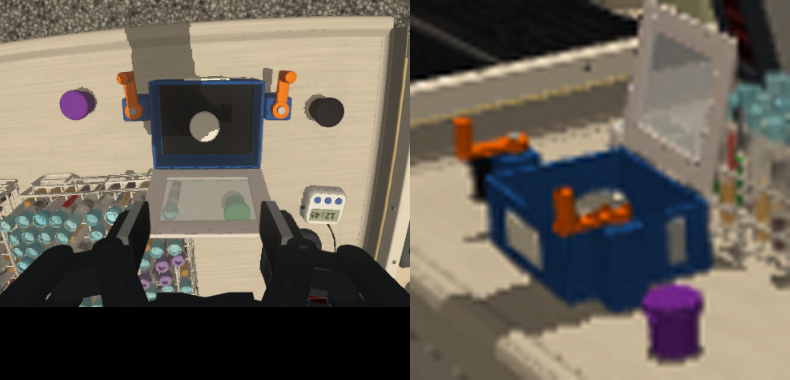

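The wrist view shows the white cup standing in the case at (205,127), with the knobs where expected. Next I'll go behind the lid with the gripper closed.

>>> step_arm(deltas="0 0 0 3 -0.1 0 255;0 0 0 5 -0.2 0 255;0 0 0 5 -0.2 0 255;0 0 0 0 0 0 255;0 0 0 0 0 -5 255;0 0 0 0 0 -5 255;0 0 0 0 0 -2.8 255;0 0 0 0 0 0 255")

```text
time: 9.98
ee_pos: [0.655, 0.1041, 0.1308]
tcp_rot: [[-0.998, 0.063, -0.009], [0.063, 0.998, -0.0], [0.009, -0.001, -1.0]]
wrist_force: [-0.1, -0.8, -0.2]
opening: 0.0001
finger_force: 0.0
```

>>> step_arm(deltas="0 0 0 -1 0.06 0.6 255;0 0 0 -1 0.06 0 255;0 0 0 -1.2 0.08 0 255;0 0 0 -1.2 0.08 0 255;0 0 0 -1.2 0.08 0 255;0 0 0 -1.2 0.08 0 255;0 0 0 -1.2 0.08 0 255;0 0 0 -1.2 0.08 0 255;0 0 0 0 0 0 255")

```text
time: 11.1
ee_pos: [0.5658, 0.1104, 0.1412]
tcp_rot: [[-0.998, 0.062, -0.002], [0.062, 0.998, 0.0], [0.002, 0.0, -1.0]]
wrist_force: [0.6, 1.4, 0.5]
opening: -0.0001
finger_force: 0.0
```

Run:
```python
from h import *
save("wrist","w6");b=np.array(robot.read_camera("side"))
cv2.imwrite("pics/j6.png",cv2.resize(b[110:210,140:260],(600,500),interpolation=cv2.INTER_CUBIC)[:,:,::-1])
```

```text
(no output)
```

View pics/j6.png

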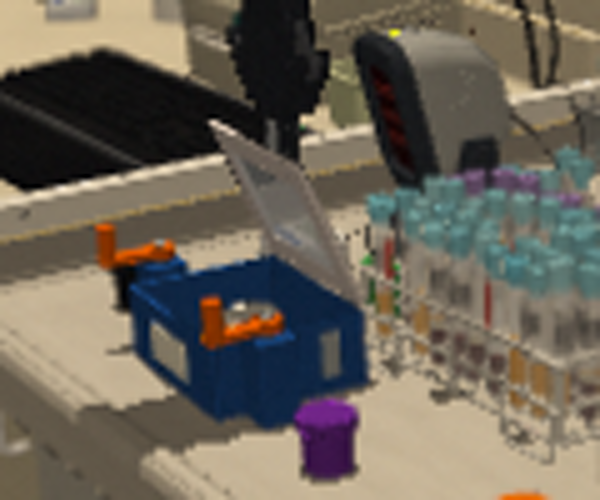

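The lid leans forward about 1 rad, following the fingers. That was my 11th picture, one over the limit of 10, so I'll work from numbers only from here.

>>> step_arm(deltas="0 0 0 -0.9 0.05 -0.8 255;0 0 0 -0.9 0.05 -0.8 255;0 0 0 -0.9 0.05 -0.8 255;0 0 0 -0.9 0.05 -0.8 255;0 0 0 -0.9 0.05 -0.8 255;0 0 0 -0.9 0.05 -0.6 255;0 0 0 0 0 0 255")

```text
time: 12.08
ee_pos: [0.5118, 0.1132, 0.0945]
tcp_rot: [[-0.998, 0.063, -0.002], [0.063, 0.998, -0.0], [0.002, -0.0, -1.0]]
wrist_force: [0.1, 0.6, -0.8]
opening: -0.0001
finger_force: 0.0
```

>>> step_arm(deltas="0 0 0 0 0 -0.4 255;0 0 0 0 0 -0.4 255;0 0 0 0 0 -0.3 255;0 0 0 0 0 0 255")

```text
time: 12.58
ee_pos: [0.5131, 0.1131, 0.0839]
tcp_rot: [[-0.998, 0.063, -0.001], [0.063, 0.998, -0.0], [0.001, -0.0, -1.0]]
wrist_force: [-0.2, 0.4, -0.1]
opening: 0.0003
finger_force: 0.0
```

>>> step_arm(deltas="0 0 0 0 0 -0.2 255;0 0 0 0 0 -0.2 255;0 0 0 0 0 0 255")

```text
time: 12.95
ee_pos: [0.5132, 0.1132, 0.0801]
tcp_rot: [[-0.998, 0.063, -0.0], [0.063, 0.998, -0.0], [0.0, -0.0, -1.0]]
wrist_force: [-0.1, -0.5, 0.2]
opening: -0.0
finger_force: 0.0
```

>>> step_arm(deltas="0 0 0 0 0 -0.2 255;0 0 0 0 0 -0.2 255;0 0 0 0 0 -0.2 255;0 0 0 0 0 0 255")

```text
time: 13.45
ee_pos: [0.5131, 0.1132, 0.074]
tcp_rot: [[-0.998, 0.063, -0.0], [0.063, 0.998, -0.0], [0.0, -0.0, -1.0]]
wrist_force: [-0.8, 0.7, 0.1]
opening: -0.0003
finger_force: 0.0
```

>>> step_arm(deltas="0 0 0 0 0 -0.2 255;0 0 0 0 0 -0.2 255;0 0 0 0 0 -0.2 255;0 0 0 0 0 0 255")

```text
time: 13.95
ee_pos: [0.5132, 0.1132, 0.068]
tcp_rot: [[-0.998, 0.063, -0.0], [0.063, 0.998, -0.0], [0.0, -0.0, -1.0]]
wrist_force: [0.0, -1.3, 0.9]
opening: 0.0001
finger_force: 0.0
```

```bash
cat >> h.py <<'E'
th=-.062;ex=np.array([np.cos(th),np.sin(th),0]);ey=np.array([-ex[1],ex[0],0]);C0=np.array([.5286,.1108,0])
def cp(x,y,z): return C0+ex*x+ey*y+np.array([0,0,z])
E
python3 - <<'E'
from h import *
P=robot.camera_params("wrist");a=save("wrist","w7")
for y in(-.05,.05):
  for x in np.arange(-.085,-.005,.005):
    u,v=proj("wrist",[cp(x,y,.062)],P)[0]; print(y,round(x,3),int(u),int(v),a[int(v),int(u)] if 0<=v<384 and 0<=u<512 else None)
E
```

```text
-0.05 -0.085 139 108 [101  92  78]
-0.05 -0.08 140 120 [101  92  78]
-0.05 -0.075 141 131 [101  92  78]
-0.05 -0.07 142 142 [102  94  79]
-0.05 -0.065 143 153 [29 40 56]
-0.05 -0.06 144 164 [31 47 68]
-0.05 -0.055 145 174 [52 60 71]
-0.05 -0.05 146 185 [113 103  93]
-0.05 -0.045 147 195 [114 104  94]
-0.05 -0.04 148 205 [114 104  93]
-0.05 -0.035 149 215 [114 105  94]
-0.05 -0.03 150 224 [160 163 158]
-0.05 -0.025 151 234 [160 162 159]
-0.05 -0.02 152 243 [160 163 158]
-0.05 -0.015 153 252 [160 164 159]
-0.05 -0.01 154 261 [161 164 159]
0.05 -0.085 367 108 [180 164 138]
0.05 -0.08 366 119 [183 168 141]
0.05 -0.075 365 131 [181 165 139]
0.05 -0.07 364 142 [65 66 69]
0.05 -0.065 363 153 [43 50 61]
0.05 -0.06 362 164 [44 55 73]
0.05 -0.055 361 174 [119 108  98]
0.05 -0.05 360 185 [208 190 170]
0.05 -0.045 359 195 [209 191 171]
0.05 -0.04 358 205 [208 189 169]
0.05 -0.035 357 215 [207 188 169]
0.05 -0.03 356 224 [161 159 147]
0.05 -0.025 355 234 [161 159 148]
0.05 -0.02 354 243 [161 158 147]
0.05 -0.015 353 252 [161 158 147]
0.05 -0.01 352 261 [160 157 147]
```

>>> step_arm(deltas="0 0 0 0 0 -0.3 255;0 0 0 0 0 -0.3 255;0 0 0 0 0 -0.3 255;0 0 0 0 0 0 255")

```text
time: 14.5
ee_pos: [0.5131, 0.1131, 0.0589]
tcp_rot: [[-0.998, 0.063, -0.0], [0.063, 0.998, -0.0], [0.0, -0.0, -1.0]]
wrist_force: [-0.1, 0.1, -0.1]
opening: 0.0
finger_force: 0.0
```

```bash
cat >> h.py <<'E'
def edge(f,ys=(-.05,-.03,.03,.05)):
    P=robot.camera_params("wrist");a=save("wrist",f).astype(int);out=[]
    for y in ys:
        X=np.arange(-.07,-.03,.0005);uv=proj("wrist",[cp(x,y,.062) for x in X],P)
        g=np.array([a[int(round(v)),int(round(u))] for u,v in uv]);rb=g[:,0]-g[:,2]
        i=np.argmax(rb>8)
        # edge at radius .12: find lid angle whose top front corner lies on this ray
        A=np.linspace(0,.5,501);e=proj("wrist",[cp(.06-.12*np.cos(t)+.003*np.sin(t),y,.059+.12*np.sin(t)+.003*np.cos(t)) for t in A],P)
        out.append((round(X[i],4),A[np.argmin(abs(e[:,1]-uv[i,1]))]))
    return out
E
python3 - <<'E'
from h import *
print(edge("w8"))
E
```

```text
[(np.float64(-0.059), np.float64(0.029)), (np.float64(-0.0595), np.float64(0.015)), (np.float64(-0.06), np.float64(0.0)), (np.float64(-0.06), np.float64(0.0))]
```

>>> step_arm(deltas="0 0 0 0 0 -0.2 255;0 0 0 0 0 -0.2 255;0 0 0 0 0 0 255")

```text
time: 14.92
ee_pos: [0.5132, 0.1131, 0.0551]
tcp_rot: [[-0.998, 0.063, -0.0], [0.063, 0.998, -0.0], [0.0, -0.0, -1.0]]
wrist_force: [-0.5, -0.6, -0.3]
opening: 0.0005
finger_force: 0.0
```

>>> step_arm(deltas="0 0 0 0 0 -0.2 255;0 0 0 0 0 -0.1 255;0 0 0 0 0 0 255")

```text
time: 15.3
ee_pos: [0.5134, 0.1132, 0.0546]
tcp_rot: [[-0.998, 0.063, 0.001], [0.063, 0.998, -0.0], [-0.001, 0.0, -1.0]]
wrist_force: [-4.6, -1.0, 10.1]
opening: 0.0002
finger_force: 4.9
```

Run:
```python
from h import *
print(edge("w9"), robot.state()["joint_efforts"])
```

```text
[(np.float64(-0.0605), np.float64(0.0)), (np.float64(-0.061), np.float64(0.0)), (np.float64(-0.061), np.float64(0.0)), (np.float64(-0.0615), np.float64(0.0))] [-2.07110695e-01 -2.98881590e+01  2.87287527e+01 -1.81317799e+00
  4.56566666e-02 -9.38307458e-04]
```

Run:
```python
from h import *
for s in(1,-1):
  piv=cp(-.025,.092*s,0);print("piv",piv.round(4))
  ph=[1.6,1.6,1.3,1.0,.7,.4,.2,0,-.05]
  ox=np.interp(ph,[-.05,0,.785,1.57],[-.018,-.018,-.016,-.006]);oy=np.interp(ph,[0,.785,1.57],[.006,.0195,.0215]);oy[0]=.034
  W=[cp(-.025-.041*np.sin(p)+a,s*(.092-.041*np.cos(p)+b),0)[:2]*100 for p,a,b in zip(ph,ox,oy)]
  print(np.round(W[0],2).tolist(),"\n",np.round(np.diff(W,axis=0),2).tolist())
```

```text
piv [0.5093 0.2042 0.    ]
[46.46, 24.22] 
 [[-0.08, -1.25], [-0.28, -1.27], [0.04, -1.2], [0.44, -1.15], [0.89, -1.21], [0.69, -0.63], [0.74, -0.47], [0.2, -0.01]]
piv [0.4979 0.0205 0.    ]
[44.89, -1.17] 
 [[0.08, 1.25], [-0.12, 1.29], [0.19, 1.19], [0.58, 1.09], [1.04, 1.09], [0.77, 0.54], [0.79, 0.38], [0.2, -0.02]]
```

>>> step_arm(deltas="0 0 0 0 0 4 255;0 0 0 0 0 4 255;0 0 0 -1.6 4.3 0 255;0 0 0 -1.6 4.3 0 255;0 0 0 -1.7 4.3 0 255;0 0 0 0 0 0 255;0 0 0 0 0 -3 255;0 0 0 0 0 -2.6 255;0 0 0 0 0 0 255")

```text
time: 16.48
ee_pos: [0.4624, 0.2406, 0.0736]
tcp_rot: [[-0.998, 0.064, -0.005], [0.064, 0.998, -0.002], [0.005, -0.003, -1.0]]
wrist_force: [-1.1, -0.9, 0.3]
opening: 0.0003
finger_force: 0.0
```

>>> step_arm(deltas="0 0 0 0.1 -1.1 0.2 255;0 0 0 -0.2 -1.3 0 255;0 0 0 0.1 -1.2 0 255;0 0 0 0.4 -1.1 0 255;0 0 0 0.9 -1.2 0 255;0 0 0 0.7 -0.6 0 255;0 0 0 0.7 -0.5 0 255;0 0 0 0.2 0 0 255;0 0 0 0 0 0 255")

```text
time: 17.6
ee_pos: [0.4897, 0.1731, 0.0778]
tcp_rot: [[-0.998, 0.062, -0.008], [0.062, 0.998, 0.002], [0.008, 0.001, -1.0]]
wrist_force: [-8.5, 3.8, 4.7]
opening: 0.0001
finger_force: 4.3
```

>>> step_arm(deltas="0 0 0 -0.6 0.3 0 255;0 0 0 -0.5 0 3 255;0 0 0 -1 -1.5 4 255;0 0 0 -1 -4 4 255;0 0 0 0 -2 0 255;0 0 0 0 0 0 255")

```text
time: 18.35
ee_pos: [0.4631, 0.0988, 0.1892]
tcp_rot: [[-0.998, 0.065, 0.002], [0.065, 0.998, -0.001], [-0.002, -0.001, -1.0]]
wrist_force: [0.4, -0.2, 1.0]
opening: 0.0001
finger_force: 0.0
```

```bash
cat >> h.py <<'E'
def knobs(f):
    P=robot.camera_params("wrist");a=save("wrist",f);h=cv2.cvtColor(a,cv2.COLOR_RGB2HSV)
    m=cv2.inRange(h,(4,140,60),(18,255,255));n,l,s,c=cv2.connectedComponentsWithStats(m)
    for i in range(1,n):
        if s[i,4]<150: continue
        r=cv2.minAreaRect(np.argwhere(l==i)[:,::-1].astype(np.float32))
        print("blob",s[i].tolist(),c[i].round(0))
    for sd in(1,-1):
        for p in(0,.1,.3,1.6,1.7):
            X=[cp(-.025-.041*np.sin(p),sd*(.092-.041*np.cos(p)),z) for z in(.098,.074)]+[cp(-.025-.02*np.sin(p),sd*(.092-.02*np.cos(p)),.074)]
            print(sd,p,[(q.round(0).tolist(),bool(m[int(q[1]),int(q[0])]) if 0<=q[0]<512 and 0<=q[1]<384 else None) for q in proj("wrist",X,P)])
E
python3 - <<'E'
from h import *
print(robot.state()["ee_pos"]);knobs("w10")
E
```

```text
[0.46311493 0.09884063 0.18915818]
blob [141, 178, 40, 69, 1364] [162. 210.]
blob [329, 218, 70, 35, 1383] [360. 233.]
blob [67, 323, 19, 15, 161] [ 77. 330.]
1 0 [([343.0, 247.0], True), ([336.0, 234.0], True), ([361.0, 234.0], True)]
1 0.1 [([344.0, 242.0], True), ([337.0, 230.0], True), ([362.0, 232.0], True)]
1 0.3 [([347.0, 232.0], True), ([340.0, 221.0], False), ([363.0, 227.0], True)]
1 1.6 [([404.0, 196.0], False), ([392.0, 187.0], False), ([388.0, 211.0], False)]
1 1.7 [([409.0, 196.0], False), ([397.0, 187.0], False), ([391.0, 212.0], False)]
-1 0 [([210.0, 248.0], False), ([214.0, 235.0], False), ([189.0, 235.0], False)]
-1 0.1 [([210.0, 243.0], False), ([213.0, 230.0], False), ([188.0, 232.0], False)]
-1 0.3 [([207.0, 233.0], False), ([211.0, 221.0], False), ([187.0, 228.0], False)]
-1 1.6 [([151.0, 197.0], True), ([159.0, 187.0], True), ([162.0, 212.0], True)]
-1 1.7 [([145.0, 197.0], True), ([154.0, 188.0], True), ([160.0, 212.0], True)]
```

>>> step_arm(deltas="0 0 0 -0.5 -4 0 255;0 0 0 -0.5 -4 0 255;0 0 0 -0.4 -3.2 0 255;0 0 0 0 0 -4 255;0 0 0 0 0 -4 255;0 0 0 0 0 -3 255;0 0 0 0 0 -0.3 255;0 0 0 0 0 0 255")

```text
time: 19.4
ee_pos: [0.4485, -0.0114, 0.0756]
tcp_rot: [[-0.998, 0.062, -0.0], [0.062, 0.998, -0.0], [0.0, -0.0, -1.0]]
wrist_force: [1.0, -0.2, -0.3]
opening: 0.0
finger_force: 0.0
```

>>> step_arm(deltas="0 0 0 0.1 1.2 0.1 255;0 0 0 -0.1 1.3 0 255;0 0 0 0.2 1.2 0 255;0 0 0 0.6 1.1 0 255;0 0 0 1.0 1.1 0 255;0 0 0 0.8 0.5 0 255;0 0 0 0.8 0.4 0 255;0 0 0 0.2 0 0 255;0 0 0 0 0 0 255")

```text
time: 20.52
ee_pos: [0.4829, 0.0563, 0.0759]
tcp_rot: [[-0.998, 0.063, -0.003], [0.063, 0.998, 0.001], [0.003, 0.0, -1.0]]
wrist_force: [-5.4, -0.8, 2.0]
opening: -0.0001
finger_force: 2.4
```

>>> step_arm(deltas="0 0 0 0.3 0 0 255;0 0 0 0 0 0 255")

```text
time: 20.78
ee_pos: [0.4833, 0.0564, 0.0757]
tcp_rot: [[-0.998, 0.063, -0.008], [0.063, 0.998, 0.001], [0.008, 0.0, -1.0]]
wrist_force: [-10.5, -0.3, 5.5]
opening: 0.0002
finger_force: 5.2
```

>>> step_arm(deltas="0 0 0 -0.8 0 0 255;0 0 0 -0.8 0 3 255;0 0 0 -0.5 1.5 5 255;0 0 0 0 4 4 255;0 0 0 0 0 0 255")

```text
time: 21.4
ee_pos: [0.4697, 0.1134, 0.2013]
tcp_rot: [[-0.998, 0.06, 0.012], [0.06, 0.998, 0.003], [-0.011, 0.003, -1.0]]
wrist_force: [-0.3, -0.4, 0.3]
opening: -0.0002
finger_force: 0.0
```

Run:
```python
from h import *
print(robot.state()["ee_pos"]);knobs("w11")
P=robot.camera_params("wrist");a=cv2.imread("pics/w11.png");h=cv2.cvtColor(a,cv2.COLOR_BGR2HSV)
m=cv2.inRange(h,(4,140,50),(18,255,255))
# lever far (hinge-side) edge at z .074: fit a line -> direction
for sd in(1,-1):
    pts=[]
    for y in np.arange(.060,.080,.002):
        X=np.arange(-.05,.0,.0005);uv=proj("wrist",[cp(x,sd*y,.074) for x in X],P).round().astype(int)
        k=[bool(m[v,u]) for u,v in uv];i=[j for j,q in enumerate(k) if q]
        if i: pts.append((y,X[i[0]],X[i[-1]]))
    p=np.array(pts);print(sd,"slope far/near",np.polyfit(p[:,0],p[:,2],1)[0].round(3),np.polyfit(p[:,0],p[:,1],1)[0].round(3),p[::3].round(4).tolist())
```

```text
[0.46967503 0.1134243  0.2012889 ]
blob [140, 207, 68, 33, 1281] [176. 221.]
blob [309, 206, 68, 33, 1263] [339. 220.]
blob [57, 309, 19, 14, 151] [ 67. 315.]
1 0 [([321.0, 233.0], True), ([316.0, 221.0], True), ([340.0, 221.0], True)]
1 0.1 [([321.0, 228.0], True), ([316.0, 217.0], True), ([340.0, 219.0], True)]
1 0.3 [([324.0, 219.0], True), ([319.0, 208.0], False), ([342.0, 215.0], True)]
1 1.6 [([379.0, 183.0], False), ([369.0, 175.0], False), ([366.0, 199.0], False)]
1 1.7 [([384.0, 184.0], False), ([374.0, 176.0], False), ([368.0, 199.0], False)]
-1 0 [([192.0, 233.0], True), ([197.0, 221.0], True), ([173.0, 221.0], True)]
-1 0.1 [([192.0, 228.0], True), ([197.0, 217.0], True), ([173.0, 219.0], True)]
-1 0.3 [([189.0, 219.0], True), ([194.0, 208.0], False), ([171.0, 215.0], True)]
-1 1.6 [([134.0, 183.0], False), ([144.0, 175.0], False), ([147.0, 199.0], False)]
-1 1.7 [([129.0, 184.0], False), ([139.0, 175.0], False), ([145.0, 199.0], False)]
1 slope far/near -0.205 -0.0 [[0.06, -0.0375, -0.014], [0.066, -0.0375, -0.023], [0.072, -0.0375, -0.023], [0.078, -0.0375, -0.023]]
-1 slope far/near -0.205 0.0 [[0.06, -0.0365, -0.013], [0.066, -0.0365, -0.022], [0.072, -0.0365, -0.022], [0.078, -0.0365, -0.022]]
```

Both levers measure parallel to the case's y (edge slope 0) and are symmetric, each pressed against its stop. The arm is clear, so I'm handing in.

```bash
python3 -c "
from h import *
print(edge('w12'));print(robot.job_done())"
```

```text
[(np.float64(-0.061), np.float64(0.0)), (np.float64(-0.061), np.float64(0.0)), (np.float64(-0.061), np.float64(0.0)), (np.float64(-0.061), np.float64(0.0))]
the job is handed in; nothing more can be done
None
```

The job is handed in at about 21 s: the white-lidded cup stands upright in the case, the lid is shut, and both turnbuttons were then turned in against their stops; no verdict came back, the first grasp missed and pressed lightly on the cup's lid, and I viewed 11 pictures against the limit of 10.

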